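Slide the solar cell up to the bench lamp

ROBOT

A 7-joint arm with a two-finger parallel gripper is mounted at the origin on the work surface. World frame = base frame: x ahead of the robot, y to its left, z up, the work surface at z = 0. Lengths are in m, angles in rad, forces in N, time in s.
With the tool pointing down it reaches from about 0.4 to 0.875 m from the base axis. Payload 6.5 kg.
Tool frame: the origin (TCP) lies on the centre line of the jaws, within the pads' length; the fingertips stand 25 mm ahead of it and the grasp point (between the pads) lies 6 mm ahead of it; z points along the fingers, y is the line along which they close (so a half turn about z gives the same grasp; the last joint's range is limited). The gripper opens to 85 mm and grips with 20 to 120 N. Pads are 22 mm wide; open, the fingers measure 114 mm over their backs; the gripper's body (76 mm by 85 mm) begins 54 mm behind the grasp point. The pads swing forward as they close: fully open they stand 13 mm farther back than shut.
Start: joints at [-1.362, 0.536, -0.004, 1.538, 0.003, 1.067, -0.071], TCP at [0.176, 0.626, 0.256] pointing down, gripper open.
Joint ranges: [-2.7, 2.7], [-0.37, 2.16], [-1.27, 1.26], [0.24, 2.4], [-1.31, 4.45], [0.19, 1.91], [-2.76, 2.76]. Speed limits (rad/s): [2.39, 2.39, 3.14, 3.14, 3.14, 3.14, 3.14].

INTERFACE

Orientations are given as a rotation vector (axis times angle).
In Python, from cell import * gives the robot as it stands.
- The arm moves only by the tool arm_command, never from a script. Its argument "commands" is one flat list of numbers, 5 for each row, row after row: the closure, from -1 (fully open) to 1 (shut), then the shift along the tool's x, y, z in m, then the turn about the tool's z in units of 8 degrees (1.0 is 8 degrees). A call has 1 to 20 rows; each row is the pose to reach, as a shift and turn from the pose commanded when the call began, along the tool's axes at that moment; what a row does not reach only later rows make up. A row lasts 1/10 s, in which the tool goes at most 50 mm and 8.59 degrees, less where a joint would pass 70% of its speed; a pose out of reach is approached as far as the arm can. A call with a gripper value outside its range is refused whole. The fingers move at their own pace and stop on an object; "newtons" is the grip in N (left out, the last holds). Time passes only in rows, so rows that repeat a pose let the fingers close. It gives the time, the measured TCP pose, the force, the opening and the grip force at its end, in the units of the state.
- get_obs(): the state, without advancing time (a new reading comes with each control period).
- snapshot(name): name is "side" or "top"; returns a dict with "pixels" (420x560x3 uint8, red, green, blue), "z_map" (420x560 float32, m along the optical axis (not along the pixel's ray), 0 where there is no reading), "fx", "fy", "cx", "cy" (pixels), "extrinsics" (4x4, takes a point from camera to world coordinates). Camera axes: x right, y down, z forward; pixel columns grow to the right and rows downward; lengths in m; the calibration is good to about 2 mm. A picture is of the moment at which its call begins.
- hand_in(): hands the job in; it is judged then, once.
Trained networks look in the newest picture that a camera, given by its name, has taken for a name from the list of things; names that differ only in an ending like _2 or _b are one class to them, and where a whole thing is asked for, a point or a joint stands for the part that bears it (a point fixed in the world has none). Each returns a list of dicts, best first, with "conf" (0 to 1); they miss things now and then, are a little off and sometimes report something else, mostly with a low value. They report only what shows in the picture. A call takes as long as a camera call.
- outline_of(name, camera): "pixels" (420x560 bool, what is visible of it) and "bbox" ([left, top, width, height] in pixels, round what is visible of it).
- pinpoint(name, camera): "uv" ([column, row] in pixels: a listed point, or the origin of a listed thing).
The state is a dict: "t": time; "joint_pos": joint angles; "dq": joint speeds; "joint_efforts": joint torques, N m; "position": TCP position; "tcp_rot": TCP orientation; "contact_force": force on the tool from outside, world axes, zero at the start; "wrist_torque": the same for the moment, N m; "gripper_width": finger opening in m; "gripper_force": force on a finger pad.
Only numpy, scipy, OpenCV 4.12 (cv2) and the standard library are available. Lean on these libraries where they do the work, as an engineer would, in place of code of your own. Each camera call takes 0.05 s, during which the arm holds its last target. There are 200 camera calls.

TASK

On the lamp bench, press the round release button on the carriage down with the fingertips and keep it down while you push the carriage along the rail until it rests against the end stop in front of the lamp; then let the button come up so the brake locks it there, and move clear. Never force the carriage along while its brake is on. Nothing needs grasping and nothing may be lifted: the solar cell must ride along seated in its slot, and the other things on the table stay where they are.

Things in the scene. Friction and masses are not known exactly. Their poses are not given: they have to be found in the camera images.
- bench: The lamp bench, fixed to the table: an aluminium rail 50 mm wide, 400 mm long, top 30 mm above the table, along its own y axis from y = -120 to +280 mm. Origin on the table under the rail's centre line; x across the rail, z up. A black lamp (head 60 mm across, y 215 to 275 mm, top 135 mm above the table) stands at the +y end; a low cap (44 mm above the table) closes the other.
- carriage (a joint): How far the grey carriage has slid along the bench's +y axis, in m: 0 farthest from the lamp, 0.160 against the end stop. It is 70 mm wide, 120 mm long, its deck 52 mm above the table; from rear to lamp side it carries the button, an upright push plate and the solar cell. Released, it slides with about 1.5 N of friction; with the brake on it takes about 15 N to drag.
- button_top (a point): Centre of the top of the round steel release button: 30 mm across, 68 mm above the table, 16 mm over the deck, in a 38 mm collar 6 mm high. Moves with carriage and button; axes of the bench. The push plate (50 mm wide across the rail, 6 mm thick, top 30 mm over the deck) stands on the lamp side, its face 20 mm from the button's centre; a fingertip on the button may also push against it.
- release (a joint): How far the release button is pressed, in m: 0 up (a spring brake clamps the carriage wherever it is), 0.006 fully down. Yields from 2 to 4 N, fully down at about 6.5 N; the brake is free from about 0.002 on, but keep it well over half down (past 0.003) while sliding. It springs up when let go.
- stop_face (a point): Middle of the top edge of the end stop's face that the carriage meets: a dark steel block 70 mm wide across the rail, 14 mm thick, top 58 mm above the table, at bench y = +175 mm, between carriage and lamp.
- cell_top (a point): Middle of the top edge of the solar cell, 114 mm above the table, 69 mm to the lamp side (bench +y) of the button's centre; axes of the bench. The cell is an upright white framed plate 60 mm wide across the rail, 8 mm thick, 62 mm high, on a foot 56 x 36 x 10 mm, its dark face to the lamp.
- cell (a joint): How far the solar cell (about 120 g) has been lifted out of its slot in the carriage, in m: 0 fully seated. Only its weight keeps it down.
- battery_box: Bystander: loose black battery box 60 x 80 x 22 mm, beside the rail. Origin at the centre of its underside.
- glue_stick: Bystander: loose upright glue stick, 29 mm across, 90 mm high, beside the rail. Origin at the centre of its underside.
- switch_block: Bystander: loose green terminal block 50 x 65 x 26 mm with two 12 mm high posts, beside the rail. Origin at the centre of its underside.
- eraser: Bystander: loose board eraser 50 x 110 x 32 mm, beside the rail. Origin at the centre of its underside.
- calculator: Bystander: loose pocket calculator 78 x 150 x 14 mm, beyond the rail's end away from the lamp. Origin at the centre of its underside.

How it is judged:
By the outcome, as a careful person would: the job done as asked, in the order asked, and still so for the second after the job is handed in, with the robot touching nothing.
It also fails if it takes over 42 s, if anything falls off the work surface, if the arm or the gripper's body presses on something with over 40 N, if the wrist force passes 120 N, or if a joint passes its speed limit or range.

## Working session

There is one attempt and no reset: what is moved stays moved. The work goes in short steps, Python scripts to look and compute and a tool call to move; the robot and the scene stay as the last step left them, time stands still between calls to the robot, and variables do not carry over. Pictures are saved under pics/ and viewed, at most 10 in all, crops included, and the job is handed in when it is done.

Besides the shell and the picture viewer there is one more tool, called after "Emit:" as a command line: name --argument value ..., lists and objects as JSON in quotes. arm_command: Moves the arm, as the interface text tells. Its arguments: {"type":"object","properties":{"commands":{"type":"array","items":{"type":"number"}},"newtons":{"type":"number"}},"required":["commands"]}

```bash
mkdir -p pics
cat > h.py <<'E'
from cell import *
import numpy as np, cv2
from scipy.spatial.transform import Rotation as R
def world(s,uv,z=None):
    T=np.array(s["extrinsics"]);u,v=uv
    d=np.array([(u-s["cx"])/s["fx"],(v-s["cy"])/s["fy"],1.])
    if z is None:
        k=s["z_map"][int(round(v)),int(round(u))]
    else:
        r=T[:3,:3]@d;k=(z-T[2,3])/r[2]
    return T[:3,:3]@(d*k)+T[:3,3]
E
python3 - <<'E'
from h import *
o=get_obs();print(o["position"],o["tcp_rot"],o["t"],o["contact_force"])
for c in ("top","side"):
    s=snapshot(c);cv2.imwrite(f"pics/{c}0.png",s["pixels"][:,:,::-1])
    for n,z in (("button_top",.068),("stop_face",.058),("cell_top",.114),("bench",0),("battery_box",0),("glue_stick",0),("switch_block",0),("eraser",0),("calculator",0)):
        for r in pinpoint(n,c)[:2]:
            uv=r["uv"];print(c,n,round(r["conf"],2),np.round(uv),"planeZ",world(s,uv,z).round(4),"depth",world(s,uv).round(4))
E
```

```text
[0.17623467 0.6250304  0.25538615] [-4.30204550e-01 -3.11188506e+00  2.78974428e-03] 0.0 [ 0.83568824 -0.24817258 -0.1863738 ]
top button_top 0.72 [274. 230.] planeZ [0.5173 0.0389 0.068 ] depth [0.5173 0.0389 0.0673]
top button_top 0.69 [335. 273.] planeZ [ 0.4275 -0.0939  0.068 ] depth [ 0.43   -0.0985  0.014 ]
top stop_face 0.92 [189. 187.] planeZ [0.6124 0.2325 0.058 ] depth [0.6132 0.2332 0.0543]
top stop_face 0.38 [298. 202.] planeZ [ 0.5832 -0.0124  0.058 ] depth [ 0.5898 -0.013   0.0207]
top cell_top 0.79 [242. 213.] planeZ [0.5471 0.1062 0.114 ] depth [0.5552 0.1108 0.0618]
top bench 0.94 [260. 224.] planeZ [0.5397 0.0745 0.    ] depth [0.5331 0.0718 0.0488]
top battery_box 0.8 [300. 199.] planeZ [ 0.6009 -0.0174  0.    ] depth [ 0.5963 -0.017   0.0248]
top glue_stick 0.53 [228. 163.] planeZ [0.684  0.1548 0.    ] depth [0.6635 0.145  0.0814]
top switch_block 0.69 [179. 237.] planeZ [0.5064 0.2604 0.    ] depth [0.5035 0.2547 0.0278]
top eraser 0.71 [241. 277.] planeZ [0.4165 0.1136 0.    ] depth [0.4153 0.1105 0.035 ]
top calculator 0.65 [336. 274.] planeZ [ 0.4273 -0.1022 
[... 272 characters left out ...]
0879 0.114 ] depth [0.5493 0.0927 0.1083]
side bench 0.62 [242. 218.] planeZ [0.5338 0.0747 0.    ] depth [0.5005 0.0332 0.0589]
side battery_box 0.63 [304. 223.] planeZ [ 0.6122 -0.0203  0.    ] depth [ 0.5965 -0.0342  0.0236]
side glue_stick 0.55 [269. 166.] planeZ [0.6779 0.1449 0.    ] depth [0.6713 0.1378 0.009 ]
side glue_stick 0.45 [302. 222.] planeZ [ 0.6112 -0.0171  0.    ] depth [ 0.5969 -0.0299  0.0216]
side switch_block 0.67 [176. 179.] planeZ [0.5095 0.255  0.    ] depth [0.4969 0.2332 0.0235]
side eraser 0.59 [191. 240.] planeZ [ 0.4276  0.1014 -0.    ] depth [0.4143 0.0786 0.0309]
side calculator 0.69 [263. 301.] planeZ [ 0.4303 -0.0971  0.    ] depth [ 0.4249 -0.1033  0.0125]
```

View pics/top0.png

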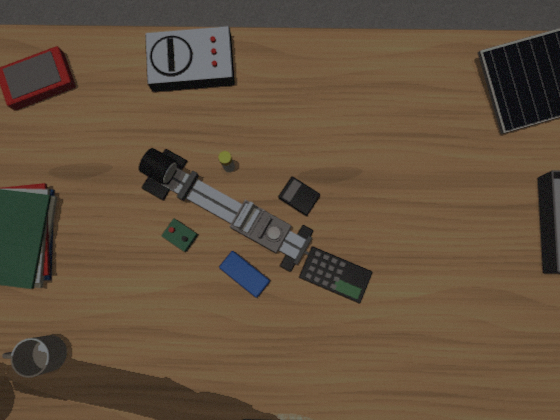

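View pics/side0.png

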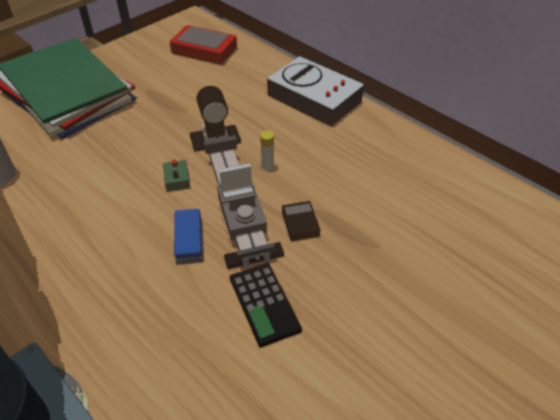

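Both pictures show the same layout. In the top view the button is at about (274,232), the stop at (187,185) and the lamp at (157,165). In the side view the button is at (245,212). I'll refine the axis and button position from depth, and work out the approach in tool axes.

```bash
cat >> h.py <<'E'
def cloud(s):
    v,u=np.mgrid[0:420,0:560];z=s["z_map"];m=z>0
    p=np.stack([(u-s["cx"])/s["fx"]*z,(v-s["cy"])/s["fy"]*z,z],-1)[m]
    T=np.array(s["extrinsics"]);return p@T[:3,:3].T+T[:3,3]
def axis(s,b,d):
    "refine rail axis from cloud points on rail/carriage tops"
    P=cloud(s);b=np.array(b)
    for _ in range(4):
        n=np.array([d[1],-d[0]]);q=P[:,:2]-b;a=q@d;c=q@n
        m=(abs(c)<.05)&(a>-.04)&(a<.16)&(P[:,2]>.024)&(P[:,2]<.06)
        k=[];A=np.arange(-.04,.16,.01)
        for x in A:
            t=c[m&(a>=x)&(a<x+.01)];k.append((t.max()+t.min())/2 if len(t)>5 else np.nan)
        k=np.array(k);g=~np.isnan(k);f=np.polyfit(A[g]+.005,k[g],1)
        b=b+n*f[1];d=d+n*f[0];d=d/np.linalg.norm(d)
    return b,d
E
python3 - <<'E'
from h import *
o=get_obs();M=R.from_rotvec(o["tcp_rot"]).as_matrix();print(M.round(3))
for c in ("top","side"):
    s=snapshot(c);b,d=axis(s,[.516,.035],np.array([.1,.2])/np.hypot(.1,.2))
    P=cloud(s);m=(np.hypot(*(P[:,:2]-[.516,.035]).T)<.025)&(P[:,2]>.062)&(P[:,2]<.073)
    print(c,"axis pt",b.round(4),"ang",np.degrees(np.arctan2(d[1],d[0])).round(2),"btn",P[m].mean(0).round(4),np.median(P[m][:,2]).round(4),m.sum())
for ang in (60,62,63,64): 
    x=M.T@[np.cos(np.radians(ang)),np.sin(np.radians(ang)),0];print(ang,"turn deg",np.degrees(np.arctan2(x[1],x[0])).round(1))
print("shift tool",(M.T@(np.array([.516,.035,.18])-o["position"])).round(4))
E
```

```text
[[-0.962  0.271  0.   ]
 [ 0.271  0.962  0.   ]
 [ 0.     0.    -1.   ]]
top axis pt [0.5102 0.0379] ang 61.78 btn [0.5121 0.0418 0.0679] 0.068 145
side axis pt [0.5129 0.0366] ang 70.16 btn [0.5146 0.0407 0.0674] 0.0678 229
60 turn deg 104.3
62 turn deg 102.3
63 turn deg 101.3
64 turn deg 100.3
shift tool [-0.4871 -0.4763  0.0763]
```

Emit:
arm_command --commands '[1, -0.484, -0.468, 0.05, 12.79, 1, -0.484, -0.468, 0.05, 12.79, 1, -0.484, -0.468, 0.05, 12.79, 1, -0.484, -0.468, 0.05, 12.79, 1, -0.484, -0.468, 0.05, 12.79, 1, -0.484, -0.468, 0.05, 12.79, 1, -0.484, -0.468, 0.05, 12.79, 1, -0.484, -0.468, 0.05, 12.79, 1, -0.484, -0.468, 0.05, 12.79, 1, -0.484, -0.468, 0.05, 12.79, 1, -0.484, -0.468, 0.05, 12.79, 1, -0.484, -0.468, 0.05, 12.79, 1, -0.484, -0.468, 0.05, 12.79, 1, -0.484, -0.468, 0.05, 12.79, 1, -0.484, -0.468, 0.05, 12.79, 1, -0.484, -0.468, 0.05, 12.79, 1, -0.484, -0.468, 0.076, 12.79, 1, -0.484, -0.468, 0.076, 12.79, 1, -0.484, -0.468, 0.076, 12.79, 1, -0.484, -0.468, 0.076, 12.79]'

```text
t: 3.1
position: [0.5155, 0.0447, 0.1812]
tcp_rot: [2.693, 1.618, 0.002]
contact_force: [0.7, 0.5, 0.6]
gripper_width: -0.0
gripper_force: 0.0
```

```bash
cat > look.py <<'E'
from h import *
import sys
o=get_obs();M=R.from_rotvec(o["tcp_rot"]).as_matrix()
print("t",o["t"],"pos",o["position"].round(4),"F",np.round(o["contact_force"],2),"w",o["gripper_width"])
print("x ang",np.degrees(np.arctan2(M[1,0],M[0,0])).round(2),"tilt",M[:,2].round(3),"j",np.round(o["joint_pos"],2))
if len(sys.argv)>1:
    s=snapshot("side");im=s["pixels"][90:330,120:360,::-1]
    cv2.imwrite(sys.argv[1],cv2.resize(im,None,fx=2.4,fy=2.4,interpolation=cv2.INTER_CUBIC))
    for n,z in (("button_top",.068),("cell_top",.114),("stop_face",.058)):
        for r in pinpoint(n,"side")[:1]: print(n,round(r["conf"],2),np.round(r["uv"]),world(s,r["uv"],z).round(4))
E
python3 look.py pics/a1.png
```

```text
t 3.1 pos [0.5155 0.0447 0.1812] F [0.71 0.49 0.56] w -1.4848672425700764e-05
x ang 62.01 tilt [ 0.001  0.001 -1.   ] j [-0.58  0.46  0.52  1.98 -0.32  0.79 -0.37]
button_top 0.44 [247. 213.] [0.5103 0.0283 0.068 ]
cell_top 0.8 [238. 168.] [0.547  0.0921 0.114 ]
stop_face 0.71 [222. 141.] [0.6188 0.2271 0.058 ]
```

View pics/a1.png

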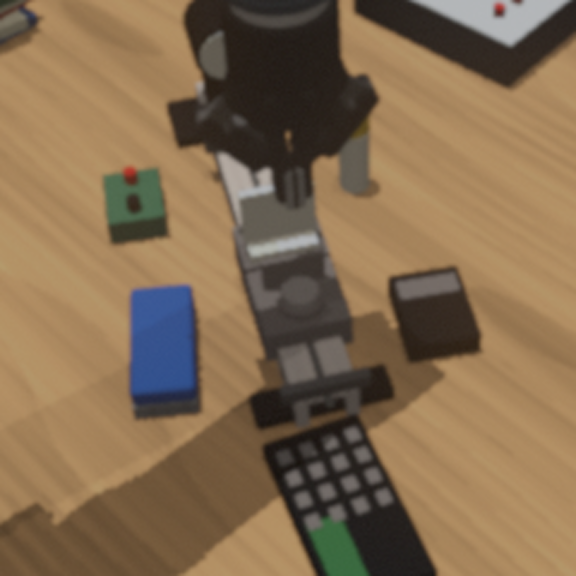

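The gripper is high above the carriage, and the button shows at crop (300,290), which is about (245,211) in the full image. The estimates along the rail differ by about 1 cm, so I'll check the plate edge and button top in the side depth.

Run:
```python
from h import *
d=np.array([np.cos(np.radians(62)),np.sin(np.radians(62))]);n=np.array([d[1],-d[0]]);b=np.array([.514,.038])
s=snapshot("side");P=cloud(s);q=P[:,:2]-b;a=q@d;c=q@n
def st(t,m): print(t,m.sum(),"along",np.percentile(a[m],[3,50,97]).round(4),"across",np.percentile(c[m],[3,50,97]).round(4))
st("btn",(abs(a)<.03)&(abs(c)<.02)&(abs(P[:,2]-.068)<.003)&(a<.012))
st("deck",(abs(a)<.04)&(abs(c)<.045)&(abs(P[:,2]-.052)<.003))
st("platetop",(abs(a-.02)<.02)&(abs(c)<.04)&(abs(P[:,2]-.082)<.003))
st("celltop",(abs(a-.069)<.03)&(abs(c)<.045)&(abs(P[:,2]-.113)<.003))
g=cv2.cvtColor(s["pixels"],cv2.COLOR_RGB2GRAY)
print("245,211",world(s,(245,211),.068),world(s,(245,211)))
o=outline_of("button_top","side")
for r in o[:2]: print(r["conf"],r["bbox"])
```

```text
btn 142 along [-0.0143 -0.0015  0.0094] across [-0.0148 -0.0021  0.0111]
deck 554 along [-0.0258 -0.006   0.0349] across [-0.0358 -0.0115  0.0318]
platetop 83 along [0.0182 0.0214 0.026 ] across [-0.0251 -0.0025  0.0206]
celltop 66 along [0.0638 0.0665 0.0739] across [-0.0304 -0.0177 -0.0027]
245,211 [0.51142941 0.03527688 0.068     ] [0.51092333 0.03465874 0.0688628 ]
0.74 [240.0, 206.6, 15.0, 12.9]
```

Emit:
arm_command --commands '[1, -0.004, 0, 0.03, 0, 1, -0.004, 0, 0.06, 0, 1, -0.004, 0, 0.075, 0, 1, -0.004, 0, 0.082, 0, 1, -0.004, 0, 0.086, 0, 1, -0.004, 0, 0.088, 0, 1, -0.004, 0, 0.088, 0]'

```text
t: 4.1
position: [0.5137, 0.0403, 0.0929]
tcp_rot: [2.694, 1.616, 0.001]
contact_force: [0.0, -0.6, 2.6]
gripper_width: 0.0002
gripper_force: 0.8
```

```bash
python3 look.py
```

```text
t 4.1 pos [0.5137 0.0403 0.0929] F [ 0.04 -0.63  2.59] w 0.00023911648895021253
x ang 61.93 tilt [ 0.001  0.    -1.   ] j [-0.5   0.6   0.43  2.02 -0.42  0.61 -0.27]
```

Emit:
arm_command --commands '[1, 0, 0, 0.002, 0, 1, 0, 0, 0.004, 0, 1, 0, 0, 0.006, 0, 1, 0, 0, 0.007, 0, 1, 0, 0, 0.007, 0]'

```text
t: 4.6
position: [0.514, 0.0406, 0.0865]
tcp_rot: [-2.694, -1.616, -0.003]
contact_force: [-3.8, 0.2, 14.4]
gripper_width: -0.0
gripper_force: 6.8
```

Emit:
arm_command --commands '[1, 0.001, 0, 0.0068, 0, 1, 0.003, 0, 0.0068, 0, 1, 0.006, 0, 0.0068, 0, 1, 0.01, 0, 0.0068, 0, 1, 0.015, 0, 0.0068, 0, 1, 0.02, 0, 0.0068, 0, 1, 0.025, 0, 0.0068, 0, 1, 0.03, 0, 0.0068, 0, 1, 0.034, 0, 0.0068, 0, 1, 0.037, 0, 0.0068, 0, 1, 0.039, 0, 0.0068, 0, 1, 0.04, 0, 0.0068, 0, 1, 0.04, 0, 0.0068, 0]'

```text
t: 5.9
position: [0.5349, 0.0789, 0.0836]
tcp_rot: [-2.69, -1.617, -0.012]
contact_force: [-12.9, 5.6, 52.1]
gripper_width: -0.0001
gripper_force: 26.1
```

```bash
python3 look.py pics/a2.png
```

```text
t 5.9 pos [0.5349 0.0789 0.0836] F [-12.94   5.65  52.08] w -7.001028307201987e-05
x ang 62.02 tilt [ 0.005  0.007 -1.   ] j [-0.54  0.65  0.42  1.96 -0.44  0.62 -0.32]
button_top 0.46 [240. 198.] [0.5271 0.0674 0.068 ]
stop_face 0.84 [220. 143.] [0.6123 0.2247 0.058 ]
```

View pics/a2.png

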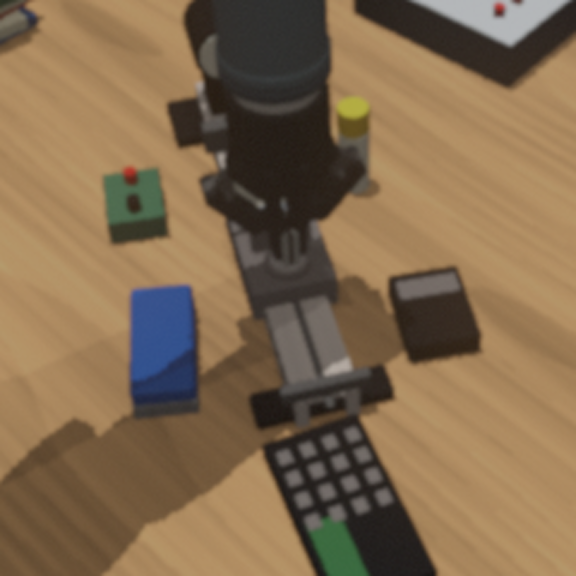

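Row shifts start from the commanded pose, so I added the z shift twice and pressed to 52 N. I'll back that off before going on. The crop shows the carriage moved with the tool, with the fingertips on the button at crop (285,260).

Emit:
arm_command --commands '[1, 0, 0, -0.003, 0, 1, 0, 0, -0.006, 0, 1, 0, 0, -0.0068, 0, 1, 0, 0, -0.0068, 0]'

```text
t: 6.5
position: [0.5336, 0.077, 0.0868]
tcp_rot: [-2.693, -1.617, -0.006]
contact_force: [-1.7, 2.8, 10.1]
gripper_width: -0.0001
gripper_force: 5.1
```

Emit:
arm_command --commands '[1, 0.001, 0, 0, 0, 1, 0.003, 0, 0, 0, 1, 0.006, 0, 0, 0, 1, 0.01, 0, 0, 0, 1, 0.015, 0, 0, 0, 1, 0.02, 0, 0, 0, 1, 0.025, 0, 0, 0, 1, 0.03, 0, 0, 0, 1, 0.034, 0, 0, 0, 1, 0.037, 0, 0, 0, 1, 0.039, 0, 0, 0, 1, 0.04, 0, 0, 0, 1, 0.04, 0, 0, 0]'

```text
t: 7.8
position: [0.5521, 0.1115, 0.0867]
tcp_rot: [2.694, 1.617, 0.004]
contact_force: [-2.3, 0.8, 10.0]
gripper_width: 0.0001
gripper_force: 5.5
```

Run:
```python
from h import *
o=get_obs();p=o["position"];F=o["contact_force"]
d=np.array([np.cos(np.radians(62)),np.sin(np.radians(62))]);n=np.array([d[1],-d[0]]);b=np.array([.5115,.0376])
print(o["t"],p,"F along/across",F[:2]@d,F[:2]@n,F[2])
s=snapshot("side");P=cloud(s);q=P[:,:2]-b;a=q@d;c=q@n
def st(t,m): 
    if m.sum()>5: print(t,m.sum(),"along",np.percentile(a[m],[3,50,97]).round(4),"across",np.percentile(c[m],[3,50,97]).round(4))
print("tcp along/across",(p[:2]-b)@d,(p[:2]-b)@n)
st("deck",(a>-.1)&(a<.2)&(abs(c)<.035)&(abs(c)>.02)&(abs(P[:,2]-.052)<.003))
st("rail",(a>-.1)&(a<.3)&(abs(c)<.03)&(abs(P[:,2]-.030)<.003))
st("stop",(a>.18)&(a<.3)&(abs(c)<.05)&(abs(P[:,2]-.058)<.003))
```

```text
7.8 [0.55205885 0.11150555 0.08671964] F along/across -0.37671858935981156 -2.4232699216624827 10.034281456750685
tcp along/across 0.08429595204663627 0.001114786919694754
deck 335 along [0.0573 0.0863 0.1321] across [-0.0338 -0.0215  0.0338]
rail 1292 along [-0.0757 -0.0024  0.0605] across [-0.0237 -0.0009  0.0238]
stop 32 along [0.2185 0.228  0.2922] across [-0.033  -0.0268 -0.014 ]
```

Emit:
arm_command --commands '[1, 0.001, 0, 0, 0, 1, 0.003, 0, 0, 0, 1, 0.006, 0, 0, 0, 1, 0.01, 0, 0, 0, 1, 0.015, 0, 0, 0, 1, 0.02, 0, 0, 0, 1, 0.025, 0, 0, 0, 1, 0.029, 0, 0, 0, 1, 0.032, 0, 0, 0, 1, 0.034, 0, 0, 0, 1, 0.035, 0, 0, 0, 1, 0.035, 0, 0, 0]'

```text
t: 9.05
position: [0.5686, 0.1424, 0.0868]
tcp_rot: [2.693, 1.617, 0.004]
contact_force: [-2.5, 0.6, 10.2]
gripper_width: 0.0001
gripper_force: 5.2
```

Emit:
arm_command --commands '[1, 0.001, 0, 0, 0, 1, 0.002, 0, 0, 0, 1, 0.003, 0, 0, 0, 1, 0.004, 0, 0, 0, 1, 0.005, 0, 0, 0, 1, 0.005, 0, 0, 0]'

```text
t: 9.65
position: [0.5709, 0.1467, 0.0868]
tcp_rot: [2.693, 1.617, 0.004]
contact_force: [-2.0, 0.2, 9.2]
gripper_width: 0.0002
gripper_force: 5.2
```

Emit:
arm_command --commands '[1, 0.001, 0, 0, 0, 1, 0.002, 0, 0, 0, 1, 0.003, 0, 0, 0, 1, 0.004, 0, 0, 0, 1, 0.005, 0, 0, 0, 1, 0.005, 0, 0, 0]'

```text
t: 10.25
position: [0.5717, 0.148, 0.0865]
tcp_rot: [2.694, 1.614, -0.004]
contact_force: [-6.6, -6.7, 15.2]
gripper_width: 0.0001
gripper_force: 7.3
```

Emit:
arm_command --commands '[1, 0.001, 0, 0, 0, 1, 0.002, 0, 0, 0, 1, 0.003, 0, 0, 0, 1, 0.003, 0, 0, 0]'

```text
t: 10.65
position: [0.5735, 0.1504, 0.0865]
tcp_rot: [2.694, 1.613, -0.003]
contact_force: [-4.8, -7.0, 13.4]
gripper_width: -0.0005
gripper_force: 6.8
```

The along-rail force rose from about 1.7 N to 9 N and the motion stalled, so the carriage should be at the stop. I'll check before letting go.

Run:
```python
from h import *
s=snapshot("top");im=s["pixels"][130:290,110:340,::-1];cv2.imwrite("pics/a3.png",cv2.resize(im,None,fx=3,fy=3,interpolation=cv2.INTER_CUBIC))
d=np.array([np.cos(np.radians(62)),np.sin(np.radians(62))]);n=np.array([d[1],-d[0]]);b=np.array([.5115,.0376])
for c in ("side","top"):
    s=snapshot(c);P=cloud(s);q=P[:,:2]-b;a=q@d;cc=q@n
    for t,z,lo,hi in (("deck",.052,-.1,.25),("stop",.058,.19,.26),("rail",.03,-.1,.25)):
        m=(a>lo)&(a<hi)&(abs(cc)<.036)&(abs(P[:,2]-z)<.003)
        if m.sum()>5: print(c,t,m.sum(),np.percentile(a[m],[2,50,98]).round(4))
```

```text
side deck 476 [0.0975 0.1186 0.1792]
side rail 1643 [-0.0766  0.0158  0.101 ]
top deck 201 [0.1007 0.1086 0.126 ]
top rail 1289 [-0.0618  0.0186  0.098 ]
```

View pics/a3.png

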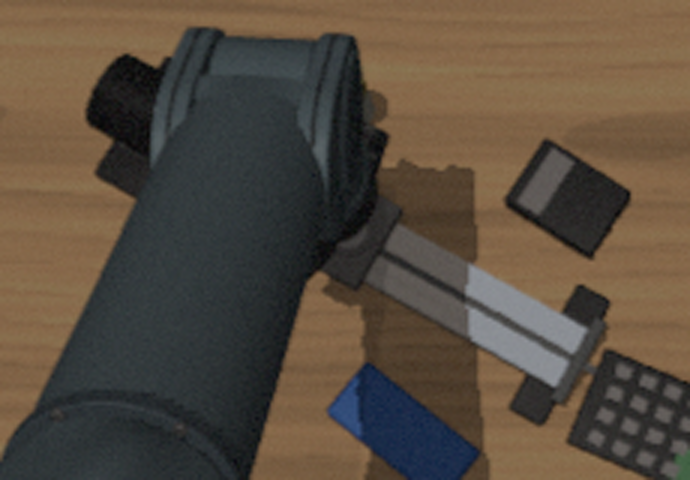

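The rear edge is at 0.098–0.100 m along the axis, so the front is at about 0.219 m, which matches the stop face; in the crop the carriage's rear edge is at about (370,245). I'll relax most of the push and then lift straight up.

Emit:
arm_command --commands '[1, -0.001, 0, 0, 0, 1, -0.002, 0, 0, 0, 1, -0.002, 0, 0, 0]'

```text
t: 11.1
position: [0.5734, 0.1503, 0.0867]
tcp_rot: [2.693, 1.615, 0.002]
contact_force: [-2.5, -3.4, 11.9]
gripper_width: 0.0
gripper_force: 5.6
```

Emit:
arm_command --commands '[1, 0, 0, -0.002, 0, 1, 0, 0, -0.004, 0, 1, 0, 0, -0.006, 0, 1, 0, 0, -0.008, 0, 1, 0, 0, -0.011, 0, 1, 0, 0, -0.016, 0, 1, 0, 0, -0.03, 0, 1, 0, 0, -0.06, 0, 1, 0, 0, -0.1, 0, 1, 0, 0, -0.14, 0, 1, -0.04, 0, -0.16, 0, 1, -0.08, 0, -0.16, 0, 1, -0.12, 0, -0.16, 0, 1, -0.16, 0, -0.16, 0, 1, -0.2, 0, -0.16, 0, 1, -0.2, 0, -0.16, 0]'

```text
t: 12.7
position: [0.476, -0.0301, 0.2463]
tcp_rot: [-2.7, -1.606, 0.001]
contact_force: [0.6, 0.3, -0.0]
gripper_width: 0.0001
gripper_force: 0.0
```

```bash
python3 look.py pics/a4.png
python3 - <<'E'
from h import *
d=np.array([np.cos(np.radians(62)),np.sin(np.radians(62))]);n=np.array([d[1],-d[0]]);b=np.array([.5115,.0376])
s=snapshot("top");P=cloud(s);q=P[:,:2]-b;a=q@d;c=q@n
im=s["pixels"][130:290,110:340,::-1];cv2.imwrite("pics/a5.png",cv2.resize(im,None,fx=3,fy=3,interpolation=cv2.INTER_CUBIC))
for n_,z in (("stop_face",.058),("button_top",.068),("cell_top",.114)):
    for r in pinpoint(n_,"top")[:1]: w=world(s,r["uv"],z)[:2]-b;print(n_,r["conf"],"along",w@d)
m=(abs(a-.125)<.012)&(abs(c)<.012);print("btn z",np.median(P[m][:,2]))
m=(abs(a-.19)<.03)&(abs(c)<.03);print("cell top z",np.percentile(P[m][:,2],97))
E
```

```text
t 12.7 pos [ 0.476  -0.0301  0.2463] F [ 0.61  0.35 -0.04] w 0.00013553403194152238
x ang 61.48 tilt [-0. -0. -1.] j [-0.57  0.29  0.64  2.02 -0.22  0.9  -0.3 ]
cell_top 0.59 [265. 164.] [0.5912 0.0649 0.114 ]
stop_face 0.7 [223. 142.] [0.6168 0.2221 0.058 ]
stop_face 0.65 along 0.22147957385520428
button_top 0.65 along 0.12471209051558108
cell_top 0.7 along 0.19615950361308493
btn z 0.06690582799958178
cell top z 0.11502191864094469
```

View pics/a5.png

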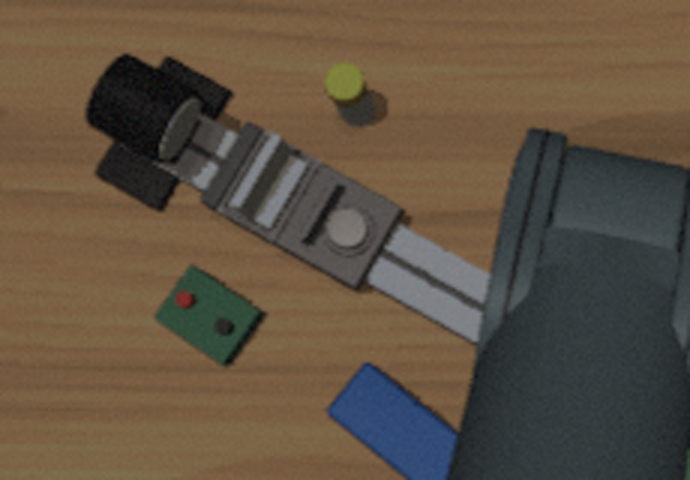

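View pics/a4.png

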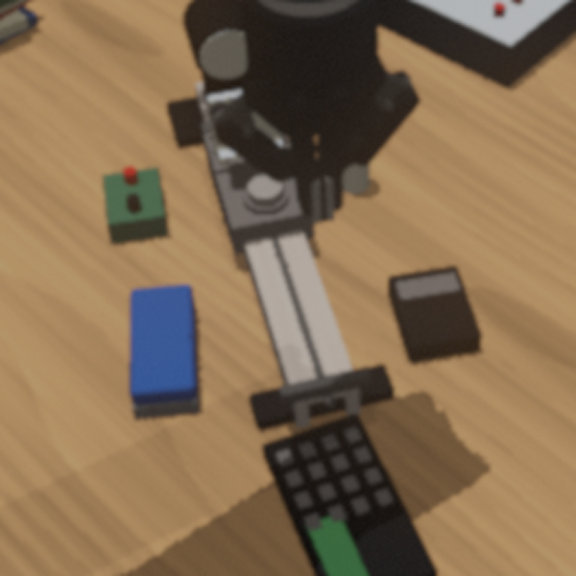

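The top crop shows the carriage flush against the stop at crop (230,165), with the button up at (347,228) and z 0.067. The cell is seated at z 0.115, and the other things haven't moved. I'm handing in.

```bash
python3 -c "
from cell import *
print(hand_in())"
```

```text
the job is handed in; nothing more can be done
None
```

The carriage rests against the end stop with the button up so the brake should hold it, the cell is seated and the arm is clear; one slip in my z command briefly pressed the button with 52 N of fingertip force, well under the 120 N wrist limit.

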